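# Start the UV frame sanitiser

### The job

A pair of spectacles lies in the UV sanitiser box with its lid standing open. With the fingertips, ease the white lid down until it is fully shut, without slamming it, then gently press the green start button down and withdraw. Do not touch the red or blue button, and leave the spectacles, screwdrivers, bottle and case where they are; nothing is to be lifted.

Things in the scene. Friction and masses are not known exactly. Their poses are not given: they have to be found in the camera images.
- uvbox: White UV sanitiser box for spectacle frames, fixed to the bench, turned about the vertical only; 220 mm deep (x), 230 mm wide (y). Origin: centre of its underside; its -x side is the front, towards the robot. Rear part (x -30 to +110 mm): open-topped chamber 105 mm high. Front part (x -110 to -30 mm): the sloped console.
- console (a point): Centre of the grey console's sloped top, at (-70, 0, 91.5) mm in the uvbox frame. The top falls to the front by 12 deg (100 mm high at the chamber, 83 mm at the front edge): outward normal (-0.208, 0, 0.978) in the uvbox frame. On it at x = -70 mm: red button y = -78 mm, green y = -26 mm, blue y = +26 mm, flat display y = +78 mm.
- lid (a joint): Angle of the white lid, rad: 0 fully shut, grows as it opens, stop at 1.5; starts open at 0.95 to 1.2. Damped friction hinge: it stays where it stands above about 0.85 rad; a push of 1 to 3 N near the front edge moves it; below about 0.7 rad it sinks shut by itself in about 3 s, at up to 0.5 rad/s. It is 0.25 kg and has no latch.
- lid_hinge (a point): The hinge line's midpoint, at (105, 0, 107) mm in the uvbox frame; the hinge runs along the box's y axis.
- lid_face (a point): Point on the middle of the lid's outer (when shut, upper) face, 115 mm from the hinge along the lid and 19 mm off the lid's plane through the hinge. x axis: along the lid towards the hinge; z axis: out of the outer face. The slab is 234 mm wide, 18 mm thick; its front edge lies 26 mm farther from the hinge, with a 12 mm teal tab on it. Shut, the top is 126 mm above the bench.
- start (a joint): Travel of the green start button in m: 0 up, 0.007 at the bottom. Sprung: starts to move at 1.8 N, 0.6 N more per mm, 6 N at the bottom; springs back when let go. It counts as pressed beyond 0.004 (4.2 N).
- start_top (a point): Centre of the flat top of the green start button, 22 mm across, 23 mm above the console in a black round housing 38 mm across and 12 mm high. Its z axis is the outward normal of the console, and the button moves against it. The neighbouring buttons are 52 mm away to either side along the box's y axis.
- stop (a joint): Travel of the red button (m, 0 up), same kind, 52 mm to the -y side of the green one. Leave alone.
- timer (a joint): Travel of the blue button (m, 0 up), same kind, 52 mm to the +y side of the green one. Leave alone.
- specs_inside: Folded dark blue spectacles, 134 x 26 x 38 mm high, lying loose on the wire rack in the chamber. Origin: underside of the lens front. Stay inside.
- specs_mat: Open brown spectacles, 134 mm wide, 140 mm long, 40 mm high, loose on the teal repair mat. Origin: under the bridge, at the underside of the lenses; temples run to +x.
- driver_red: Precision screwdriver with a red cap, 124 mm long, 13 mm high, loose on the teal mat. Origin: middle of its underside, x towards the blade.
- driver_green: Precision screwdriver with a green cap, same size, loose on the teal mat, same origin.
- spray: Lens spray bottle, 38 mm across, 115 mm high, loose on the bench. Origin: centre of its underside.
- case: Dark red spectacle case, 62 x 160 x 42 mm high, loose on the bench. Origin: centre of its underside.
- mat: Teal repair mat, 320 x 230 x 4 mm, fixed, beside the box (left or right of it). Origin: centre of its underside.

How it is judged:
By the outcome, as a careful person would: the job done as asked, in the order asked, and still so for the second after the job is handed in, with the robot touching nothing.
It also fails if it takes over 45 s, if anything falls off the work surface, if the arm or the gripper's body presses on something with over 40 N, if the wrist force passes 120 N, or if a joint passes its speed limit or range.

### The arm

A 7-joint arm with a two-finger parallel gripper is mounted at the origin on the work surface. World frame = base frame: x ahead of the robot, y to its left, z up, the work surface at z = 0. Lengths are in m, angles in rad, forces in N, time in s.
With the tool pointing down it reaches from about 0.425 to 0.825 m from the base axis. Payload 3.6 kg.
Tool frame: the origin (TCP) lies where the fingers leave the gripper's body, on its centre line; the fingertips stand 73 mm ahead of it and the grasp point (between the pads) lies 54 mm ahead of it; z points along the fingers, y is the line along which they close (so a half turn about z gives the same grasp; the last joint's range is limited). The gripper opens to 85 mm and grips with 20 to 120 N. Pads are 22 mm wide; open, the fingers measure 114 mm over their backs; the gripper's body (76 mm by 85 mm) begins 54 mm behind the grasp point. The pads swing forward as they close: fully open they stand 13 mm farther back than shut.
Start: joints at [-1.238, 0.615, -0.013, 1.423, 0.008, 1.103, -0.04], TCP at [0.229, 0.608, 0.304] pointing down, gripper open.
Joint ranges: [-3.12, 3.12], [-0.3, 2.06], [-1.34, 1.32], [0.26, 2.42], [-1.36, 4.5], [0.01, 1.98], [-2.84, 2.84]. Speed limits (rad/s): [2.79, 2.79, 3.14, 3.14, 3.14, 3.14, 3.14].

### API

Orientations are given as a unit quaternion [x, y, z, w].
In Python, from station import arm, snapshot, camera_info, ticket gives the robot as it stands. Calls block until the motion is done:
- arm.movep(position, orientation): joint-space move of the TCP to a pose.
- arm.line_to(position, velocity=0.15, ori=None): straight line of the TCP; ori=None keeps the orientation; velocity is the mean speed in m/s.
- arm.move_j(angles): joint-space move.
- arm.move_gripper(opening, effort=None): opening from 0.0 (shut) to 1.0 (fully open); effort is the grip in N (None keeps the last); returns when the fingers have stopped.
- arm.pause(seconds).
- arm.ik(position, orientation): joint angles nearest the present ones, or None.
- snapshot(name): name is "scene" or "top"; returns the picture (420x560x3 uint8, blue, green, red); there is no depth.
- camera_info(name): a dict with "fx", "fy", "cx", "cy" (pixels), "dist_coeffs" ([k1, k2, p1, p2, k3] as OpenCV has them; the pictures are not rectified), "R" (3x3) and "t" (3): a world point X has camera coordinates R X + t. Camera axes: x right, y down, z forward; pixel columns grow to the right and rows downward; lengths in m; the calibration is good to about 2 mm. A picture is of the moment at which its call begins. camera_info takes no time and is no camera call.
A pose or a line that the arm cannot do raises arm.MotionError and nothing moves.
- ticket.finish_job(): hands the job in; it is judged then, once.
Readings, each from a call of its own:
- arm.read_time(): time.
- arm.read_joint_positions(): joint angles.
- arm.read_dq(): joint speeds.
- arm.read_effort(): joint torques, N m.
- arm.read_tool_pos(): TCP position.
- arm.read_eef_rot(): TCP orientation.
- arm.read_ft_force(): force on the tool from outside, world axes, zero at the start.
- arm.read_wrist_torque(): the same for the moment, N m.
- arm.read_opening(): opening from 0.0 (shut) to 1.0 (fully open).
- arm.read_finger_force(): force on a finger pad.
Only numpy, scipy, OpenCV 4.12 (cv2) and the standard library are available. Lean on these libraries where they do the work, as an engineer would, in place of code of your own. Each camera call takes 0.05 s, during which the arm holds its last target. There are 200 camera calls.

## Working session

There is one attempt and no reset: what is moved stays moved. The work goes in short steps, each a Python script; the robot and the scene stay as the last script left them, time stands still between calls to the robot, and variables do not carry over. Pictures are saved under pics/ and viewed, at most 10 in all, crops included, and the job is handed in when it is done.

```bash
mkdir -p pics
python3 - <<'E'
from station import *
import cv2,numpy as np
for n in("scene","top"):
    i=snapshot(n); cv2.imwrite(f"pics/{n}0.png",i); c=camera_info(n)
    R=np.array(c["R"]);print(n,c["fx"],c["cx"],c["cy"],c["dist_coeffs"],"C",-R.T@np.array(c["t"]),R.round(2).tolist())
print(arm.read_time(),arm.read_eef_rot(),arm.read_opening())
E
```

```text
scene 390.1317763327075 280.7645804065679 207.57069298010694 [-0.10603431  0.          0.          0.          0.        ] C [ 0.84293788 -0.72100605  0.79755809] [[0.93, 0.36, 0.01], [0.25, -0.63, -0.74], [-0.26, 0.69, -0.68]]
top 478.62645227131765 280.1416079710042 220.11240142145436 [0.03549305 0.         0.         0.         0.        ] C [0.33257787 0.01400841 1.2683785 ] [[0.02, -1.0, 0.0], [-0.98, -0.02, -0.22], [0.22, -0.0, -0.98]]
0.1 [ 1.78896822e-01  9.83867130e-01 -1.16590167e-03 -1.94933477e-04] 1.0011914901021302
```

View pics/scene0.png

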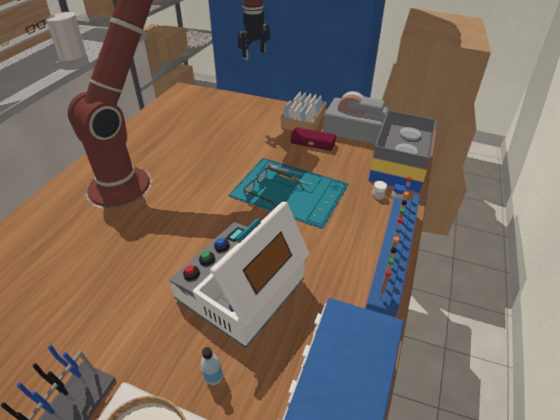

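View pics/top0.png

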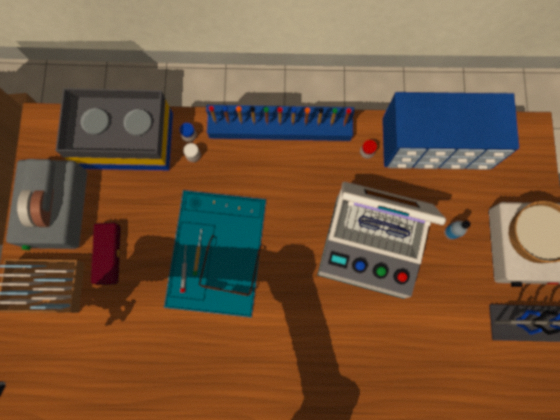

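The scene view shows the lid open with a brown window at about (268,262), and red, green and blue buttons at (190,272), (206,258) and (221,243). In the top view the blue, green and red buttons are at (360,266), (381,271) and (402,277), and the mat is far to the left. I'll triangulate the buttons to get the box pose, then use the window to get the lid angle.

```bash
cat > h.py <<'E'
from station import *
import cv2,numpy as np
def ray(n,uv):
    c=camera_info(n);K=np.array([[c["fx"],0,c["cx"]],[0,c["fy"],c["cy"]],[0,0,1]])
    p=cv2.undistortPoints(np.array([[uv]],float),K,np.array(c["dist_coeffs"],float))[0,0]
    R=np.array(c["R"]);d=R.T@np.array([*p,1]);return -R.T@np.array(c["t"]),d/np.linalg.norm(d)
def tri(uv1,uv2):
    A=np.zeros((3,3));b=np.zeros(3);L=[ray("scene",uv1),ray("top",uv2)]
    for C,d in L:
        P=np.eye(3)-np.outer(d,d);A+=P;b+=P@C
    X=np.linalg.solve(A,b);return X,[np.linalg.norm(np.cross(X-C,d)) for C,d in L]
def blob(img,lo,hi,win):
    x0,y0,x1,y1=win;h=cv2.cvtColor(img[y0:y1,x0:x1],cv2.COLOR_BGR2HSV)
    m=cv2.inRange(h,lo,hi);n,_,s,c=cv2.connectedComponentsWithStats(m)
    k=1+np.argmax(s[1:,4]);return c[k]+[x0,y0],s[k,4],s[k,:4]+[x0,y0,0,0]
E
python3 - <<'E'
from h import *
s=cv2.imread("pics/scene0.png");t=cv2.imread("pics/top0.png")
H={"red":((0,150,90),(8,255,255)),"green":((50,120,50),(85,255,255)),"blue":((105,150,70),(128,255,255))}
W={"red":((180,260,202,284),(392,266,414,290)),"green":((196,247,218,270),(370,260,392,284)),"blue":((212,233,233,255),(349,255,371,279))}
X={}
for k in H:
    a=blob(s,*H[k],W[k][0]);b=blob(t,*H[k],W[k][1]);X[k],e=tri(a[0],b[0])
    print(k,a,b,X[k].round(4),np.round(e,4))
d=X["blue"]-X["red"];yaw=np.arctan2(-d[0],d[1]);print("len",np.linalg.norm(d),"yaw",yaw)
Rz=np.array([[np.cos(yaw),-np.sin(yaw),0],[np.sin(yaw),np.cos(yaw),0],[0,0,1]])
o=np.mean([X[k]-Rz@(np.array([-70-.208*20,y,0])/1e3) for k,y in(("red",-78),("green",-26),("blue",26))],0)
print("origin",o,"hinge",o+Rz@[.105,0,.107-o[2]])
a=blob(s,(3,120,40),(18,255,160),(235,225,305,305));print("win",a)
C,dd=ray("scene",a[0]);C=Rz.T@(C-[o[0],o[1],0]);dd=Rz.T@dd;P=C-dd*C[1]/dd[1]
v=P-[.105,0,.107];print(P,np.hypot(v[0],v[2]),"angle",np.arctan2(v[2],-v[0])-np.arctan2(.019,.115))
E
```

```text
red (array([189.60273973, 269.63013699]), np.int32(73), array([185, 265,  10,  10])) (array([401.80555556, 276.94444444]), np.int32(72), array([397, 273,  10,   9])) [ 0.4592 -0.2832  0.1069] [0.0005 0.0005]
green (array([205.38709677, 255.43548387]), np.int32(62), array([201, 252,  10,   8])) (array([380.6125, 271.1875]), np.int32(80), array([376, 267,  10,  10])) [ 0.4721 -0.2327  0.1065] [0.0003 0.0003]
blue (array([220.3442623 , 241.95081967]), np.int32(61), array([216, 238,   9,   9])) (array([359.61038961, 265.44155844]), np.int32(77), array([355, 261,  10,  10])) [ 0.4851 -0.1822  0.1066] [0.0002 0.0002]
len 0.10427956407611493 yaw -0.2501453101268034
origin [ 0.5504107  -0.22585547  0.10665174] hinge [ 0.65214273 -0.25184767  0.107     ]
win (array([267.48415922, 262.67181154]), np.int32(1231), array([244, 233,  47,  60]))
[0.08800684 0.         0.1700321 ] 0.06528256014898265 angle 1.143723382804994
```

```bash
cat >> h.py <<'E'
from scipy.spatial.transform import Rotation as Ro
YAW=-.2501;O=np.array([.5504,-.2259,0]);RZ=Ro.from_euler("z",YAW).as_matrix();TIP=.073
def W(p): return O+RZ@np.array(p)
def quat(zb,s):   # zb: tool z in box frame, tool y = s*box y
    y=np.array([0,s,0.]);z=np.array(zb)/np.linalg.norm(zb);return Ro.from_matrix(RZ@np.c_[np.cross(y,z),y,z]).as_quat()
def face(th,s=.115): return np.array([.105-s*np.cos(th)+.019*np.sin(th),0,.107+s*np.sin(th)+.019*np.cos(th)])
def tipvert(th,off=0): return W(face(th)+[.011+off*np.sin(th),0,TIP+off*np.cos(th)])
def F(): return RZ.T@np.array(arm.read_ft_force())
E
python3 - <<'E'
from h import *
for s in(1,-1):
    for nm,p,z in(("hi",W([.11,0,.33+TIP]),[0,0,-1]),("lo",W([.11,0,.215+TIP]),[0,0,-1]),("shut",tipvert(0),[0,0,-1]),("btn",W([-.075,-.026,.115])-RZ@np.array([.208,0,-.978])*(TIP),[.208,0,-.978])):
        q=arm.ik(p,quat(z,s));print(s,nm,None if q is None else np.round(q,2))
E
```

```text
1 hi [ 0.13  0.69  0.46  1.07 -0.29  1.44  1.86]
1 lo [ 0.2   0.73  0.28  1.27 -0.2   1.17  1.81]
1 shut [ 0.26  0.65  0.15  1.71 -0.13  0.79  1.79]
1 btn [ 0.46  0.52 -0.03  2.08 -0.07  0.33  1.82]
-1 hi [-0.08  0.83  1.07  1.08 -0.7   1.58 -1.01]
-1 lo [-0.08  0.87  0.93  1.28 -0.69  1.32 -0.98]
-1 shut [-0.06  0.75  0.71  1.72 -0.6   0.9  -0.92]
-1 btn [ 0.13  0.55  0.45  2.09 -0.73  0.43 -0.67]
```

Run:
```python
from h import *
q=quat([0,0,-1],1)
arm.move_gripper(0.0,20)
p=np.array(arm.read_tool_pos());arm.line_to(p+[0,0,.1],velocity=.25)
arm.movep(W([.11,0,.33+TIP]),q)
arm.line_to(W([.11,0,.215+TIP]),velocity=.15)
print(arm.read_time(),arm.read_tool_pos(),F().round(2),arm.read_opening())
for n in("scene","top"): cv2.imwrite(f"pics/{n}1.png",snapshot(n))
a=cv2.imread("pics/scene1.png")[120:360,140:400];b=cv2.imread("pics/top1.png")[130:330,290:510]
cv2.imwrite("pics/c1.png",np.hstack([cv2.resize(a,(390,360)),cv2.resize(b,(390,360))]))
```

```text
5.6917 [ 0.65746735 -0.25347911  0.28929583] [0.95 0.54 0.24] -0.0024137237636559115
```

View pics/c1.png

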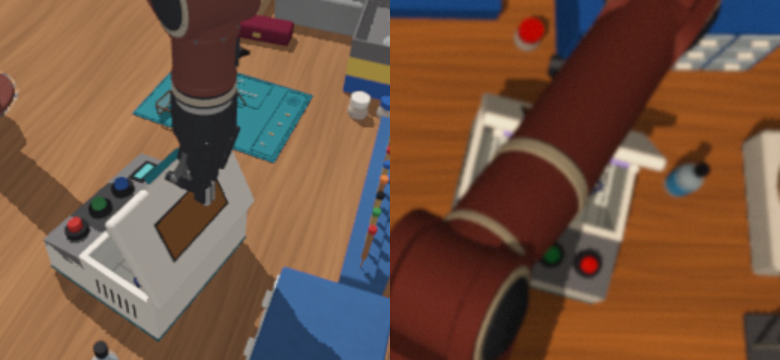

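The crop shows the closed fingertips at about (205,195), just behind the lid's outer face and clear of it. Next I'll approach until I feel contact, then follow the arc.

Run:
```python
from h import *
arm.pause(.2);f0=F();print(f0.round(2))
x=.11
while x>.05:
    x-=.003;arm.line_to(W([x,0,.215+TIP]),velocity=.03)
    f=F()-f0
    if np.hypot(f[0],f[2])>.8: break
print("contact x",x,f.round(2),arm.read_time())
from scipy.optimize import brentq
# angle whose face passes through corner at (x-.011, .215)
c=np.array([x-.011-.105,.215-.107]);th=brentq(lambda t:c@[np.sin(t),np.cos(t)]-.019,.5,1.6)
s=c@[-np.cos(th),np.sin(th)];print("th",th,"s",s)
while th>.62:
    th-=.06
    arm.line_to(W(face(th,s)+[.011,0,TIP]),velocity=.035)
    print(round(th,2),(F()-f0).round(2),round(arm.read_time(),2))
cv2.imwrite("pics/s2.png",snapshot("scene")[120:360,140:400])
```

```text
[-0.07  0.22  0.26]
contact x 0.107 [ 0.47 -0.7  -1.06] 6.2417
th 1.3114260943665375 s 0.10669582934679311
1.25 [-0.13 -0.89 -0.11] 6.58
1.19 [ 0.3   0.01 -0.65] 6.91
1.13 [ 0.13 -0.69 -0.54] 7.24
1.07 [ 0.67 -0.67 -1.04] 7.58
1.01 [-0.06  0.51 -0.88] 7.91
0.95 [ 0.39 -0.73  0.61] 8.24
0.89 [ 0.3   0.37 -0.58] 8.57
0.83 [ 1.09 -0.54 -0.12] 8.91
0.77 [ 0.73 -0.19 -0.75] 9.24
0.71 [ 0.03  0.71 -1.38] 9.57
0.65 [ 0.43 -0.47 -0.4 ] 9.91
0.59 [-0.63  0.45 -0.31] 10.24
```

View pics/s2.png

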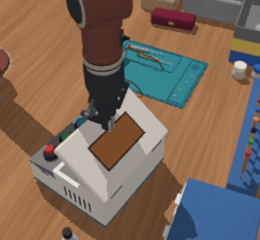

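The lid is now about half shut and the tips are on its outer face near (108,125). The force noise triggered early, but the arc still caught the lid. I'll keep following it down slowly.

Run:
```python
from h import *
th=.59;s=.1067
while th>.04:
    th-=.09
    arm.line_to(W(face(max(th,0),s)+[.011,0,TIP+(.003 if th<.1 else 0)]),velocity=.035)
    print(round(th,2),F().round(2),round(arm.read_time(),2))
arm.pause(1)
g=lambda:np.mean([(arm.pause(.02),F())[1] for _ in range(10)],0)
f0=g();p=np.array(arm.read_tool_pos());print(p,f0.round(2))
for i in range(8):   # gentle confirming press
    p[2]-=.001;arm.line_to(p,velocity=.02);f=g()-f0
    print(round(p[2]-TIP,4),f.round(2))
    if f[2]>1.5: break
p[2]+=.08;arm.line_to(p,velocity=.1)
print(arm.read_time())
cv2.imwrite("pics/s3.png",cv2.resize(snapshot("scene")[120:360,140:400],None,fx=2,fy=2))
```

```text
0.5 [ 0.43  0.13 -0.16] 10.72
0.41 [-0.01 -0.05  0.67] 11.15
0.32 [0.72 0.09 0.14] 11.57
0.23 [ 0.1   0.67 -0.52] 12.0
0.14 [-0.7   0.29 -0.89] 12.43
0.05 [-0.03  0.26 -0.15] 12.78
-0.04 [-0.37  0.96  1.1 ] 13.08
[ 0.55942177 -0.22817417  0.20200543] [-0.12 -0.02  0.28]
0.128 [ 0.11  0.12 -0.31]
0.127 [ 0.18 -0.36 -0.28]
0.126 [ 0.31  0.19 -0.37]
0.125 [-1.42  0.52  5.04]
16.8667
```

View pics/s3.png

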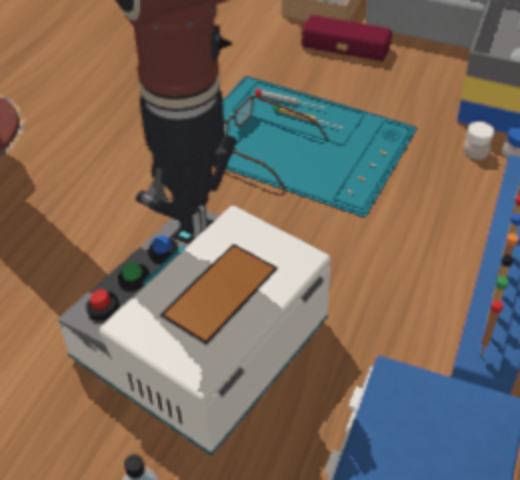

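The lid is shut: it lies flush, and the tips met a stiff stop at z≈125.5 mm. The green button is in view at about (132,270) and nothing is touching it. Pressing it comes next.

Run:
```python
from h import *
n=np.array([-.208,0,.978]);n/=np.linalg.norm(n);q=quat(-n,1)
B=np.array([-.070,-.026,.0915])+.023*n
P=lambda h:W(B+n*(TIP+h))
g=lambda:np.mean([(arm.pause(.01),F())[1] for _ in range(12)],0)@n
arm.movep(P(.06),q);arm.line_to(P(.006),velocity=.08);arm.pause(.2)
f0=g();print(arm.read_time(),f0)
h=.006;first=None
while h>-.0095:
    h-=.001;arm.line_to(P(h),velocity=.02);f=g()-f0
    r=(RZ.T@(np.array(arm.read_tool_pos())-O)-B)@n-TIP
    print(round(h,4),round(r,4),round(f,2))
    if f>5.1: break
    if f>1. and first is None: first=h
cv2.imwrite("pics/s4.png",cv2.resize(snapshot("scene")[180:300,150:270],None,fx=4,fy=4))
arm.pause(.3);print("hold",g()-f0)
arm.line_to(P(.06),velocity=.05);arm.line_to(P(.16),velocity=.15)
print(first,arm.read_time())
cv2.imwrite("pics/s5.png",cv2.resize(snapshot("scene")[120:360,140:400],None,fx=2,fy=2))
```

```text
18.5833 0.16813106310401596
0.005 0.005 -0.36
0.004 0.004 -0.21
0.003 0.003 -0.22
0.002 0.002 -0.15
0.001 0.001 -0.31
0.0 -0.0 -0.04
-0.001 -0.0009 2.02
-0.002 -0.002 2.57
-0.003 -0.003 3.15
-0.004 -0.004 3.58
-0.005 -0.005 4.18
-0.006 -0.006 5.2
hold 4.877010634443978
-0.001 25.5167
```

View pics/s4.png

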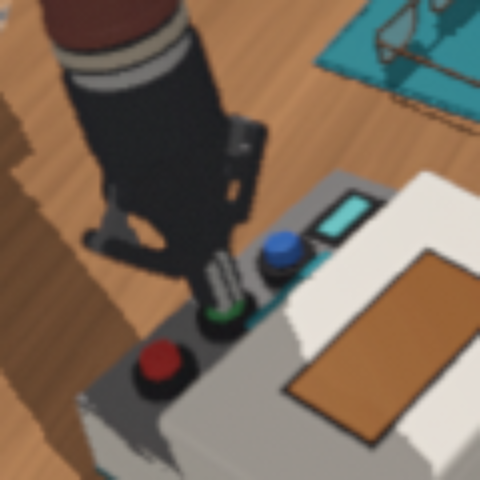

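View pics/s5.png

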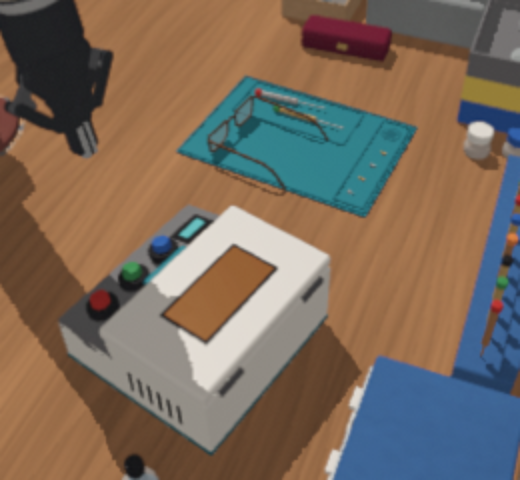

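The first picture shows the tips centred on the green button at about (228,300), clear of red and blue. It took about 5 N and 5.5 mm of travel. The second shows the arm withdrawn, the lid shut and everything else undisturbed.

```bash
python3 -c "
from station import *
print(ticket.finish_job())"
```

```text
the job is handed in; nothing more can be done
None
```

The lid was eased fully shut, the green start button was pressed about 5.5 mm (about 5 N) and let go, the arm was withdrawn touching nothing, and the job was handed in about 25.5 s into the 45 s allowed.

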